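Refit the ring roller's front roll and snap its retaining clip home

TASK

The front shaft of the ring roller stands bare: slide the loose steel roll down onto it until it sits on its collar, then bring the spring clip in flat just over the roll's top and push it sideways into the shaft's groove until it snaps fully home, and let go. Work with a light hand: set the roll down without dropping or ramming it, never force the clip (it goes on with 10 to 13 N of push; bear down on the roll with no more than a few newtons, or it scores), and leave the hammer, crank, sleeve and tin where they are.

Things in the scene. Friction and masses are not known exactly. Their poses are not given: they have to be found in the camera images.
- machine: Ring roller (bar bender) lying flat, bolted to the bench: dark green bed 250 x 260 mm, top at 40 mm, three upright 24 mm shafts. The far two carry rolls and clips (fixed; tops at 104 mm, one with a 20 mm square stub above); the bare one stands alone on the near half, 118 mm from each. At -x a pressure screw with a cross bar, 51 mm high, sticks out 182 mm. Origin: bed centre, on the bench; x from bare shaft to the pair.
- shaft_seat (a point): On the bare shaft's axis, top face of its collar (44 mm across, 53 mm above the bench), where the roll's underside comes to sit. From here up: shaft 24 mm across for 34.5 mm, then the groove, 7 mm high with an 18 mm round floor, then a 9 mm high head 24 mm across, bevelled to 18 mm at its top, 50.5 mm above this point. Axes as the machine's, z up.
- groove (a point): On the bare shaft's axis, 36 mm above shaft_seat: level with the top face of the seated roll; the clip's pocket centre (underside) comes to lie here. The groove reaches from 1.5 mm below to 5.5 mm above this point, so a 4 mm clip slid flat over the roll's top runs into it with 1.5 mm to spare above. The clip may come from any side. Axes as the machine's.
- roll_center (a point): Centre, half-way up, of the loose roll: plain dark steel cylinder 60 mm across, 36 mm high, with a 26 mm through bore along z, about 0.6 kg, standing on the bench on its flat end. Either end may be up.
- clip_pocket (a point): Centre of the clip's round pocket, on its underside: flat 4 mm spring steel, 50 g, lying on the bench. x points out of the mouth, z up. Jaws along y = +-10 to 14 mm end in round lips 4 mm across at x 7, y +-9, mouth 14 mm; stop at x -9.4. On the groove floor the lips touch 13 mm before home; the push peaks 10 mm before home at 10 to 13 N, falls to nothing 3 mm before, and rises hard 0.4 mm past home.
- clip_loop (a point): Middle of the finger loop folded up from the clip's tail, by which it is held: 12 mm wide across y, 21 mm long along x, 20 mm high from the underside; this point lies 10 mm above the underside and 32.5 mm behind (-x of) clip_pocket. When home, its front end stands over the roll, so keep fingertips 3 to 5 mm above the underside. Axes as the clip's.
- jaw_left (a joint): Spread of the clip's jaw at +y, rad: 0 sprung shut, 0.1 at the widest as the lip passes the groove floor, 0 again when home; it cannot spread past 0.2, so the clip does not go onto the full 24 mm shaft.
- jaw_right (a joint): The same for the jaw at -y.
- roll: The loose roll; origin at the centre of its underside.
- clip: The spring clip; origin and axes as clip_pocket.
- hammer: Bystander: hand hammer lying on the bench, leave it.
- crank: Bystander: the machine's crank, a 160 mm flat bar with a boss and an upright wooden handle, 97 mm high, leave it.
- sleeve: Bystander: short steel spacer sleeve, 40 mm across, 22 mm high, with a 26 mm bore; not the roll, leave it.
- tin: Bystander: shallow open tin tray, 130 x 90 x 35 mm, leave it.

How it is judged:
On the way, in this order (a step that is already met when the one before it is completed fails the run):
1. the roll sits down on the bare shaft's collar, upright (horizontal distance between roll_center and shaft_seat below 0.003 m and z of roll_center in the frame of shaft_seat between 0.015 and 0.0205 m and angle between roll_center's own z axis and vertical below 0.08 rad), for 0.2 s.
2. the clip has snapped home in the groove above the seated roll (all of step 1 and horizontal distance between clip_pocket and groove below 0.0025 m and z of clip_pocket in the frame of groove between -0.0015 and 0.0035 m and angle between clip_pocket's own z axis and vertical below 0.12 rad and value of joint each of jaw_left, jaw_right below 0.06 rad), for 0.2 s.
At the end, for the whole second after the job is handed in: The roll sits on the collar of the bare shaft (its centre within 3 mm of the axis and 15 to 20.5 mm above the collar, upright), and the clip lies flat in the groove above it, pocket centre within 2.5 mm of the axis and both jaws sprung shut (under 0.06 rad); both released and at rest (all of step 2 and linear speed of each of roll, clip below 0.02 m/s); the robot touches nothing.
It fails at once if the clip is forced: pressed down on the roll with over 12 N, or its contact with the machine (both jaws' pinch on the shaft counted, some 20 N as they pass) over 30 N (contact force between clip and machine above 30 N or contact force between clip and roll above 12 N).
It fails at once if the roll is dropped or rammed onto the machine (over 60 N) (contact force between roll and machine above 60 N).
It fails at once if the hammer, crank, sleeve or tin is shifted by more than 30 mm (distance of any of hammer, crank, sleeve, tin from where it was at the start of the episode above 0.03 m).
It also fails if it takes over 67 s, if anything falls off the work surface, if the arm or the gripper's body presses on something with over 40 N, if the wrist force passes 120 N, or if a joint passes its speed limit or range.

ROBOT

A 6-joint arm with a two-finger parallel gripper is mounted at the origin on the work surface. World frame = base frame: x ahead of the robot, y to its left, z up, the work surface at z = 0. Lengths are in m, angles in rad, forces in N, time in s.
With the tool pointing down it reaches from about 0.3 to 0.875 m from the base axis. Payload 6.4 kg.
Tool frame: the origin (TCP) lies midway between the tips of the shut fingers; the grasp point (between the pads) lies 19 mm behind it; z points along the fingers, y is the line along which they close (so a half turn about z gives the same grasp; the last joint's range is limited). The gripper opens to 85 mm and grips with 20 to 120 N. Pads are 22 mm wide; open, the fingers measure 114 mm over their backs; the gripper's body (76 mm by 85 mm) begins 54 mm behind the grasp point. The pads swing forward as they close: fully open they stand 13 mm farther back than shut.
Start: joints at [1.002, 0.181, 1.607, -0, 1.354, -0.206], TCP at [0.204, 0.538, 0.193] pointing down, gripper open.
Joint ranges: [-2.99, 2.99], [-0.89, 2.07], [0.3, 2.58], [-1.14, 4.28], [0, 2.63], [-3.12, 3.12]. Speed limits (rad/s): [2.57, 2.57, 3.01, 3.14, 3.14, 3.14].

INTERFACE

Orientations are given as a unit quaternion [w, x, y, z].
In Python, from bench import ctrl gives the robot as it stands. The module is installed in compiled form; this text tells all that it offers.
- The arm moves only by the tool move_arm, never from a script. Its argument "plan" is one flat list of numbers, 6 for each row, row after row: the shift along the world's x, y, z in units of 50 mm (1.0 is 50 mm), then the turn, a rotation vector about the world's x, y, z in rad. A call has 1 to 10 rows; each row is the pose to reach, as a shift and turn from the pose commanded when the call began; what a row does not reach only later rows make up. A row lasts 1/8 s, in which the tool goes at most 62.5 mm and 10.7 degrees, less where a joint would pass 70% of its speed; a pose out of reach is approached as far as the arm can. A call with a gripper value outside its range is refused whole. "grip" is the finger opening in mm, from 0 to 85.4, set as the call begins (left out, the last holds). The fingers move at their own pace and stop on an object; the grip force is fixed at half the most. Time passes only in rows, so rows that repeat a pose let the fingers close. It gives the time, the measured TCP pose, the force, the opening and the grip force at its end, in the units of the state.
- ctrl.get_obs(): the state, without advancing time (a new reading comes with each control period).
- ctrl.camera(name): name is "scene" or "top"; returns a dict with "pixels" (420x560x3 uint8, red, green, blue), "fx", "fy", "cx", "cy" (pixels), "origin" and "attitude" of the camera in the world. Camera axes: x right, y down, z forward; pixel columns grow to the right and rows downward; lengths in m; the calibration is good to about 2 mm. A picture is of the moment at which its call begins. There is no depth.
- ctrl.hand_in(): hands the job in; it is judged then, once.
The state is a dict: "time_s": time; "q": joint angles; "dq": joint speeds; "joint_efforts": joint torques, N m; "eef_pos": TCP position; "eef_rot": TCP orientation; "wrist_force": force on the tool from outside, world axes, zero at the start; "torque": the same for the moment, N m; "opening": opening from 0.0 (shut) to 1.0 (fully open); "grasp_force": force on a finger pad.
Only numpy, scipy, OpenCV 4.12 (cv2) and the standard library are available. Lean on these libraries where they do the work, as an engineer would, in place of code of your own. Each camera call takes 0.05 s, during which the arm holds its last target. There are 200 camera calls.

## Working session

There is one attempt and no reset: what is moved stays moved. The work goes in short steps, Python scripts to look and compute and a tool call to move; the robot and the scene stay as the last step left them, time stands still between calls to the robot, and variables do not carry over. Pictures are saved under pics/ and viewed, at most 10 in all, crops included, and the job is handed in when it is done.

Besides the shell and the picture viewer there is one more tool, called after "Request:" as name(argument=value, ...) on one line, values as JSON. move_arm: Moves the arm, as the interface text tells. Its arguments: {"type":"object","properties":{"plan":{"type":"array"},"grip":{"type":"number"}},"required":["plan"]}

```bash
mkdir -p pics; python3 - <<'E'
from bench import ctrl
import cv2,json,numpy as np
for n in ("scene","top"):
    c=ctrl.camera(n); cv2.imwrite(f"pics/{n}0.png",c["pixels"][:,:,::-1])
    print(n,{k:np.round(v,4).tolist() for k,v in c.items() if k!="pixels"})
o=ctrl.get_obs(); print({k:np.round(v,3).tolist() for k,v in o.items()})
E
```

```text
scene {'fx': 448.2901, 'fy': 448.2901, 'cx': 276.7987, 'cy': 211.5942, 'origin': [1.2635, -0.3678, 1.0674], 'attitude': [-0.2952, 0.8068, 0.4787, -0.1812]}
top {'fx': 541.0273, 'fy': 541.0273, 'cx': 281.7318, 'cy': 208.0759, 'origin': [0.2978, 0.0033, 1.7038], 'attitude': [-0.0496, 0.7161, -0.6942, 0.0533]}
{'time_s': 0.1, 'q': [1.002, 0.181, 1.608, 0.0, 1.354, -0.206], 'dq': [-0.0, -0.001, -0.001, 0.001, -0.0, 0.002], 'joint_efforts': [0.0, -44.588, -35.224, -0.0, 0.004, 0.0], 'eef_pos': [0.204, 0.537, 0.192], 'eef_rot': [-0.0, 0.18, 0.984, -0.001], 'wrist_force': [0.374, 0.192, -0.42], 'torque': [-0.018, -0.052, 0.012], 'grasp_force': 0.0, 'opening': 0.999}
```

View pics/scene0.png

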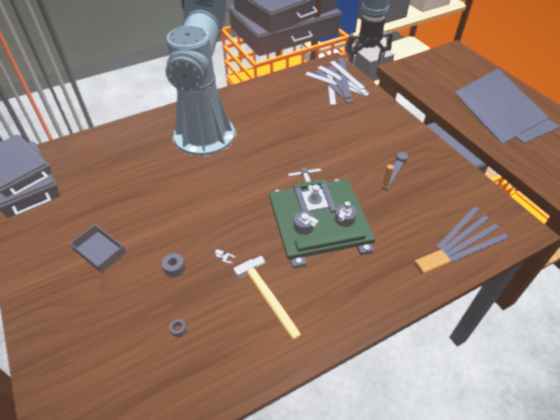

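View pics/top0.png

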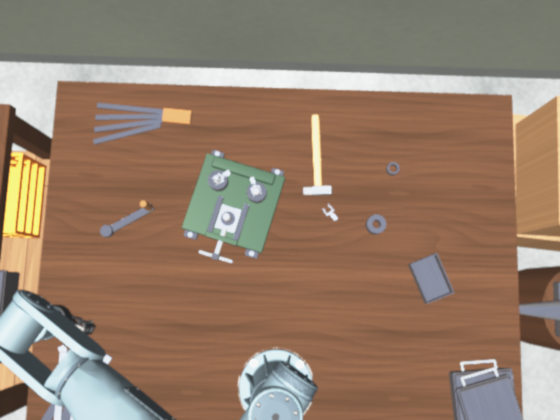

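The top picture shows the roll at (376,224), the clip at (330,212) and the bare shaft at (228,217). In the scene picture they are at (173,264), (225,257) and (313,193). Next I'll enlarge these regions.

```bash
cat > h.py <<'E'
import numpy as np, cv2
from bench import ctrl
from scipy.spatial.transform import Rotation as R
def world(c,u,v,z):
    w=c["attitude"]; r=R.from_quat([w[1],w[2],w[3],w[0]])
    d=r.apply([(u-c["cx"])/c["fx"],(v-c["cy"])/c["fy"],1]); o=np.array(c["origin"])
    return o+d*(z-o[2])/d[2]
def pix(c,p):
    w=c["attitude"]; r=R.from_quat([w[1],w[2],w[3],w[0]])
    q=r.inv().apply(np.array(p)-c["origin"]); return q[0]/q[2]*c["fx"]+c["cx"],q[1]/q[2]*c["fy"]+c["cy"]
def crop(c,u,v,w,h,s):  # centred crop, ticks every 5 px
    a=c["pixels"][v-h//2:v+h//2,u-w//2:u+w//2,::-1]
    a=cv2.resize(a,None,fx=s,fy=s,interpolation=cv2.INTER_CUBIC)
    for k in range(0,w,5): cv2.line(a,(k*s,0),(k*s,8 if (u-w//2+k)%10 else 16),(0,255,255),1)
    for k in range(0,h,5): cv2.line(a,(0,k*s),(8 if (v-h//2+k)%10 else 16,k*s),(0,255,255),1)
    return a
E
python3 - <<'E'
from h import *
t=ctrl.camera("top"); s=ctrl.camera("scene")
T=[(330,212),(376,224),(230,214)]; S=[(225,257),(173,264),(313,196)]
W=[26,26,52]
rows=[]
for c,L in ((t,T),(s,S)):
    r=[]
    for (u,v),k in zip(L,(10,10,5)):
        w=260//k; w-=w%2; r.append(cv2.resize(crop(c,u,v,w,w,k),(260,260)))
    rows.append(np.hstack(r))
cv2.imwrite("pics/crop1.png",np.vstack(rows))
print("roll",world(t,376,224,.036),world(s,173,261,.036))
print("clip",world(t,330,212,.004),world(s,225,257,.004))
print("shaft",world(t,228,217,.1035),world(s,315,188,.1035))
E
```

```text
roll [ 0.50174556 -0.29606391  0.036     ] [ 0.50281527 -0.29476577  0.036     ]
clip [ 0.53941466 -0.15546708  0.004     ] [ 0.53832622 -0.15634619  0.004     ]
shaft [0.50063109 0.15759553 0.1035    ] [0.50844557 0.15888079 0.1035    ]
```

View pics/crop1.png

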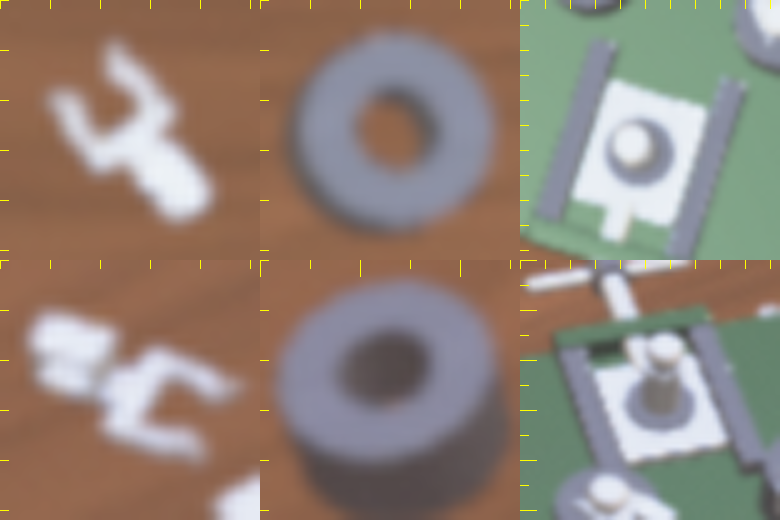

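Crops: the roll's top ring is centred at top (376.1,223.5) and scene (172,261.7). The shaft head is at top (226.1,216.5) and scene (315.3,186.3). The clip's mouth points up-left in the top view, with the loop at lower right.

```bash
python3 - <<'E'
from h import *
from scipy.optimize import least_squares
t=ctrl.camera("top"); s=ctrl.camera("scene")
P=lambda o,x,y,k:(o[0]+x/k-.5,o[1]+y/k-.5)
def pt(n,a,b,z):
    A,B=world(t,*a,z)[:2],world(s,*b,z)[:2]; print(n,A.round(4),B.round(4),((A+B)/2).round(4))
pt("roll",(376.1,223.5),(172,261.7),.036)
pt("shaft",(226.1,216.5),(315.3,186.3),.1035)
pt("pairmid",(237.5,185),(324,216),.104)
to,so=(317,199),(212,244)
obs=[(t,P(to,60,95,10),(8.5,10,3)),(t,P(to,113,45,10),(8.5,-10,3)),(t,P(to,198,206,10),(-42,0,20)),
(s,P(so,238,128,10),(8.5,-10,3)),(s,P(so,204,195,10),(8.5,10,3)),(s,P(so,75,77,10),(-32.5,0,20))]
def f(p,swap):
    r=[]
    for c,uv,m in obs:
        m=np.array(m)/1e3; 
        if swap and c is s: m[1]*=-1
        cs,sn=np.cos(p[2]),np.sin(p[2]); w=[p[0]+cs*m[0]-sn*m[1],p[1]+sn*m[0]+cs*m[1],m[2]]
        r+=list(np.array(pix(c,w))-uv)
    return r
for sw in (0,1):
    q=least_squares(f,[.54,-.155,.7],args=(sw,)); print(sw,q.x.round(4),q.cost,np.round(q.fun,1)); 
    x,y,a=q.x; print("loop",x-.0325*np.cos(a),y-.0325*np.sin(a))
o=ctrl.get_obs(); w=o["eef_rot"]; M=R.from_quat([w[1],w[2],w[3],w[0]]).as_matrix(); print(M.round(3), np.degrees(np.arctan2(M[1,1],M[0,1])))
E
```

```text
roll [ 0.5033 -0.2964] [ 0.5037 -0.298 ] [ 0.5035 -0.2972]
shaft [0.502  0.1633] [0.5029 0.1633] [0.5025 0.1633]
pairmid [0.5983 0.1334] [0.6131 0.124 ] [0.6057 0.1287]
0 [ 0.5507 -0.145   0.7064] 49.3654467053303 [ 0.1  0.3 -0.3  1.4 -0.6 -1.1 -3.6  6.   2.7 -6.1  0.6  0.8]
loop 0.526025961704252 -0.16606351496381394
1 [ 0.5509 -0.1451  0.6825] 3.0188798938727386 [ 0.2  0.1 -0.2  1.4 -0.8 -1.  -0.7  0.8 -0.4 -0.6  0.7  0.7]
loop 0.5256982826404617 -0.16564096571612297
[[-0.935  0.355 -0.   ]
 [ 0.355  0.935 -0.001]
 [ 0.    -0.001 -1.   ]] 69.2146549053256
```

Request:
move_arm(plan=[5.99,-16.7,0,0,0,0,5.99,-16.7,0,0,0,0,5.99,-16.7,0,0,0,0,5.99,-16.7,0,0,0,0,5.99,-16.7,0,0,0,0,5.99,-16.7,0,0,0,0,5.99,-16.7,0,0,0,0,5.99,-16.7,0,0,0,0,5.99,-16.7,0,0,0,0,5.99,-16.7,0,0,0,0], grip=85)

```text
time_s: 1.55
eef_pos: [0.4156, -0.053, 0.1937]
eef_rot: [0.001, 0.181, 0.984, -0.0]
wrist_force: [0.5, 0.5, -0.2]
opening: 0.991
grasp_force: 0.0
```

Request:
move_arm(plan=[1.76,-4.88,0,0,0,0,1.76,-4.88,0,0,0,0,1.76,-4.88,0,0,0,0,1.76,-4.88,0,0,0,0,1.76,-4.88,0,0,0,0,1.76,-4.88,-1.0,0,0,0,1.76,-4.88,-2.0,0,0,0,1.76,-4.88,-2.0,0,0,0])

```text
time_s: 2.55
eef_pos: [0.5, -0.2912, 0.0892]
eef_rot: [-0.004, 0.18, 0.984, 0.003]
wrist_force: [0.2, -0.1, 0.1]
opening: 0.992
grasp_force: 0.0
```

Request:
move_arm(plan=[0,0,0,0,0,0,0,0,0,0,0,0,0,0,-0.6,0,0,0,0,0,-0.6,0,0,0])

```text
time_s: 3.05
eef_pos: [0.5025, -0.294, 0.0631]
eef_rot: [-0.001, 0.18, 0.984, 0.0]
wrist_force: [0.3, -0.2, -0.5]
opening: 0.992
grasp_force: 0.0
```

```bash
python3 - <<'E'
from h import *
t=ctrl.camera("top"); s=ctrl.camera("scene")
a=crop(t,376,222,40,40,10); b=crop(s,173,255,40,40,10)
cv2.imwrite("pics/g1.png",np.hstack([a,b])); print(ctrl.get_obs()["eef_pos"])
E
```

```text
[ 0.50372434 -0.29517363  0.06481036]
```

View pics/g1.png

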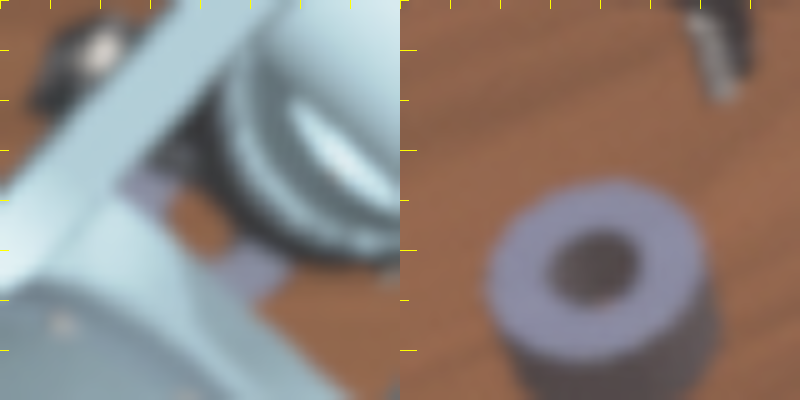

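The top view is blocked by the arm. The scene view shows the roll unmoved at (172,261.5), with one fingertip at (185,244).

```bash
python3 - <<'E'
from h import *
s=ctrl.camera("scene"); o=ctrl.get_obs(); p=o["eef_pos"]; print(p)
y=np.array([.355,.935,0])
for k in (-.043,0,.043): print(k,pix(s,p+k*y),pix(s,p+k*y+[0,0,.013]))
print(world(s,185,244.5,.077))
cv2.imwrite("pics/g2.png",crop(s,175,230,100,80,6))
E
```

```text
[ 0.50397824 -0.29545665  0.06509397]
-0.043 (np.float64(154.92493679302302), np.float64(257.1884896006568)) (np.float64(153.88022640796603), np.float64(254.42501365158205))
0 (np.float64(170.9205124599505), np.float64(255.36480018831293)) (np.float64(170.00930840821223), np.float64(252.59420258292502))
0.043 (np.float64(186.82717288478645), np.float64(253.55124819077523)) (np.float64(186.0480032228674), np.float64(250.7736513579369))
[ 0.49717833 -0.25005716  0.077     ]
```

View pics/g2.png

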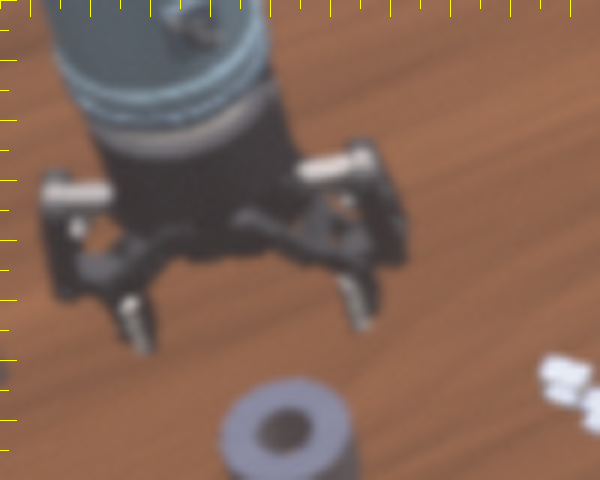

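The fingertips appear about 6 px higher in the image than the kinematics predict. Shutting the fingers here puts the tips exactly at the TCP, so I'll check it that way.

Request:
move_arm(plan=[0,0,0,0,0,0,0,0,0,0,0,0,0,0,0,0,0,0,0,0,0,0,0,0,0,0,0,0,0,0,0,0,0,0,0,0], grip=0)

```text
time_s: 3.95
eef_pos: [0.503, -0.2947, 0.0632]
eef_rot: [-0.0, 0.18, 0.984, 0.0]
wrist_force: [1.1, -0.5, -0.3]
opening: 0.004
grasp_force: 0.0
```

```bash
python3 - <<'E'
from h import *
s=ctrl.camera("scene"); o=ctrl.get_obs(); p=o["eef_pos"]; print(p,o["opening"],o["q"])
print(pix(s,p),pix(s,[.5035,-.297,.036]))
a=crop(s,175,240,60,60,6)
i=cv2.imread("pics/scene0.png")[:,:,::-1]; c=dict(s); c["pixels"]=i
print("init",pix(s,[.204,.537,.192]),[pix(s,np.array([.204,.537,.205])+k*np.array([.355,.935,0])) for k in(-.048,.048)])
b=crop(c,370,40,60,60,6)
cv2.imwrite("pics/g3.png",np.hstack([a,b]))
E
```

```text
[ 0.50304019 -0.29470042  0.06324521] 0.0009086858954195014 [-7.33380507e-01  3.45380730e-01  1.68672526e+00 -3.15830787e-05
  1.10957598e+00 -1.94136013e+00]
(np.float64(171.1954086459174), np.float64(255.39662813732653)) (np.float64(172.31930773523555), np.float64(261.50328643063284))
init (np.float64(363.55391633945953), np.float64(75.86269454527269)) [(np.float64(350.3940504932559), np.float64(73.69201714158362)), (np.float64(377.6869047210718), np.float64(71.37398448613885))]
```

View pics/g3.png

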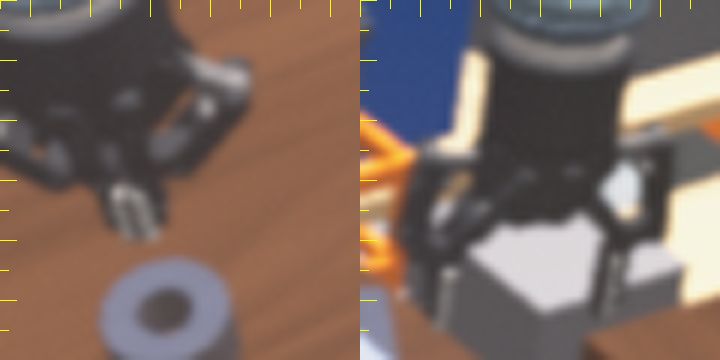

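The shut fingertips are at scene (167.5,249.5), against a predicted (171.2,255.4). At the start the tip pair was near (354,63.7) and (381,62.5). Now I'll solve for a common offset.

```bash
python3 - <<'E'
from h import *
from scipy.optimize import least_squares
s=ctrl.camera("scene")
p1=np.array([.503,-.2947,.0632]); p0=np.array([.204,.537,.205])
y=np.array([.355,.935,0])
O=[(p1,(167.5,249.5)),(p0-.048*y,(353.7,63.7)),(p0+.048*y,(380.8,62.5))]
f=lambda d:np.concatenate([np.array(pix(s,p+d))-uv for p,uv in O])
q=least_squares(f,[0,0,0]); print("shift",q.x,q.fun)
for lab,a in (("z",[2]),("x",[0])):
    g=lambda k:f(np.eye(3)[a[0]]*k[0]); q=least_squares(g,[0]); print(lab,q.x,q.fun.round(1))
print(world(s,167.5,249.5,.0632)-p1)
# radial inward
g=lambda k:np.concatenate([np.array(pix(s,p+k[0]*np.array([p[0],p[1],0])/np.hypot(*p[:2])))-uv for p,uv in O]); q=least_squares(g,[0]);print("rad",q.x,q.fun.round(1))
E
```

```text
shift [ 0.01303095 -0.00486995  0.04505163] [ 0.38841048  0.35076175 -0.72822369  0.34417542  0.23820228 -0.79179911]
z [0.03498767] [ 1.2 -1.7 -2.1  0.8 -1.4 -0.3]
x [-0.01965585] [ 1.3  0.7 -6.6  7.2 -6.5  6.1]
[-2.37318143e-02 -2.20365991e-03 -8.32667268e-17]
rad [0.00288705] [ 3.5  6.8 -2.5  9.9 -2.3  8.8]
```

Request:
move_arm(plan=[0,-0.04,0,0,0,0,0,-0.04,0,0,0,0,0,-0.04,0,0,0,0,0,-0.04,-0.1,0,0,0,0,-0.04,-0.4,0,0,0,0,-0.04,-0.7,0,0,0,0,-0.04,-0.86,0,0,0,0,-0.04,-0.86,0,0,0,0,-0.04,-0.86,0,0,0], grip=85)

```text
time_s: 5.18
eef_pos: [0.5033, -0.297, 0.0205]
eef_rot: [0.0, 0.18, 0.984, -0.0]
wrist_force: [0.4, -0.2, -0.1]
opening: 0.992
grasp_force: 0.0
```

```bash
python3 - <<'E'
from h import *
s=ctrl.camera("scene"); o=ctrl.get_obs(); p=o["eef_pos"]; print(p,o["opening"],o["wrist_force"])
print(pix(s,p))
cv2.imwrite("pics/g4.png",crop(s,173,250,70,60,8))
E
```

```text
[ 0.50346022 -0.29702752  0.02077141] 0.9942496111949741 [ 0.38963198  0.16236921 -0.3684754 ]
(np.float64(173.32265481828424), np.float64(264.5734384976762))
```

View pics/g4.png

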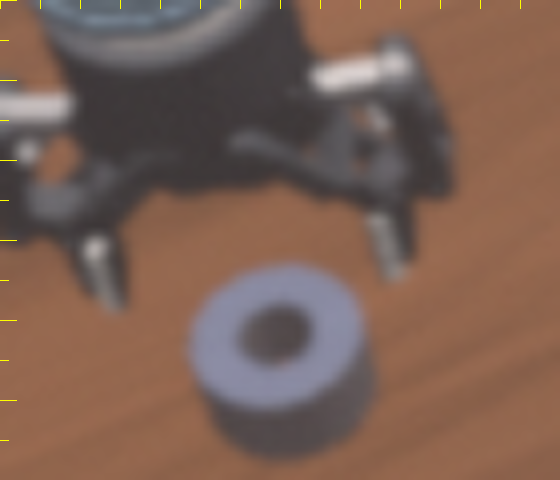

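The fingers still look about 28 mm higher than reported, with tips at (152.6,258) and (187.4,254.4). The roll is clear, so I'll go lower step by step and watch the force.

Request:
move_arm(plan=[0,0,-0.15,0,0,0,0,0,-0.3,0,0,0,0,0,-0.4,0,0,0,0,0,-0.4,0,0,0,0,0,-0.4,0,0,0])

```text
time_s: 5.85
eef_pos: [0.5031, -0.2968, 0.0003]
eef_rot: [0.0, 0.18, 0.984, -0.0]
wrist_force: [-1.0, -0.9, -0.8]
opening: 0.993
grasp_force: 0.0
```

Request:
move_arm(plan=[0,0,-0.1,0,0,0,0,0,-0.2,0,0,0,0,0,-0.2,0,0,0,0,0,-0.2,0,0,0])

```text
time_s: 6.35
eef_pos: [0.503, -0.2967, -0.0098]
eef_rot: [-0.0, 0.18, 0.984, 0.0]
wrist_force: [-0.2, 0.5, 0.2]
opening: 0.996
grasp_force: 0.0
```

```bash
python3 - <<'E'
from h import *
t=ctrl.camera("top");s=ctrl.camera("scene"); o=ctrl.get_obs(); p=o["eef_pos"]; print(p,o["wrist_force"])
y=np.array([.355,.935,0])
for k in (-.048,.048): print(pix(s,p+k*y+[0,0,.013]),pix(s,p+k*y+[0,0,.043]))
cv2.imwrite("pics/g5.png",np.hstack([crop(s,173,260,50,40,8),crop(t,376,222,50,40,8)]))
E
```

```text
[ 0.50315806 -0.29677998 -0.00960704] [-0.66496161 -0.41450336  0.27095579]
(np.float64(157.32088049718692), np.float64(269.89975041104924)) (np.float64(155.0194323611771), np.float64(263.92907579593634))
(np.float64(191.59141774642995), np.float64(265.91492639098453)) (np.float64(189.92997095884255), np.float64(259.90778282896673))
```

View pics/g5.png

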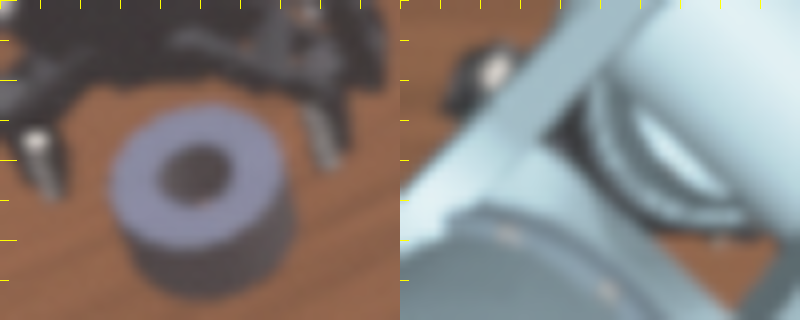

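Both tips now match the prediction with +30 mm in z: (154.4,263.9) and (189,260.1). So true z is reported z + 0.030. Next I'll descend, close once to centre the roll, then turn 90° and grasp.

Request:
move_arm(plan=[0,0,-0.1,0,0,0,0,0,-0.2,0,0,0,0,0,-0.34,0,0,0,0,0,-0.34,0,0,0])

```text
time_s: 6.95
eef_pos: [0.5024, -0.2961, -0.0277]
eef_rot: [-0.001, 0.18, 0.984, 0.0]
wrist_force: [0.6, -0.1, -0.4]
opening: 0.993
grasp_force: 0.0
```

Request:
move_arm(plan=[0,0,0,0,0,0,0,0,0,0,0,0,0,0,0,0,0,0,0,0,0,0,0,0,0,0,0,0,0,0], grip=50)

```text
time_s: 7.58
eef_pos: [0.5033, -0.2972, -0.026]
eef_rot: [0.0, 0.18, 0.984, -0.0]
wrist_force: [-2.3, 0.5, 5.7]
opening: 0.681
grasp_force: 64.9
```

Request:
move_arm(plan=[0,0,0,0,0,0,0,0,0,0,0,0,0,0,0,0,0,-0.2,0,0,0,0,0,-0.4,0,0,0,0,0,-0.6,0,0,0,0,0,-0.8,0,0,0,0,0,-1.0,0,0,0,0,0,-1.2,0,0,0,0,0,-1.4,0,0,0,0,0,-1.57], grip=85)

```text
time_s: 8.82
eef_pos: [0.503, -0.2966, -0.0269]
eef_rot: [-0.0, 0.804, 0.594, 0.0]
wrist_force: [0.0, 0.9, -1.0]
opening: 0.995
grasp_force: 0.0
```

Request:
move_arm(plan=[0,0,0,0,0,-0.08,0,0,0,0,0,-0.08,0,0,0,0,0,-0.08])

```text
time_s: 9.2
eef_pos: [0.5031, -0.2967, -0.0268]
eef_rot: [-0.0, 0.825, 0.565, 0.0]
wrist_force: [0.2, -0.6, 0.4]
opening: 0.995
grasp_force: 0.0
```

Request:
move_arm(plan=[0,0,0,0,0,0,0,0,0,0,0,0,0,0,0,0,0,0,0,0,0,0,0,0,0,0,0,0,0,0], grip=50)

```text
time_s: 9.82
eef_pos: [0.5034, -0.297, -0.0261]
eef_rot: [0.0, 0.826, 0.564, 0.0]
wrist_force: [-1.8, 0.8, 5.0]
opening: 0.682
grasp_force: 65.0
```

Request:
move_arm(plan=[0,0,0.2,0,0,0,0,0,0.8,0,0,0,0,0,1.6,0,0,0,0,0,2.4,0,0,0,0,0.4,3.0,0,0,0,0,1.2,3.0,0,0,0,0,2.2,3.0,0,0,0,0,3.2,3.0,0,0,0,0,4.2,3.0,0,0,0,0,5.2,3.0,0,0,0])

```text
time_s: 11.08
eef_pos: [0.5019, -0.0349, 0.1227]
eef_rot: [-0.001, 0.826, 0.564, -0.0]
wrist_force: [1.1, 0.7, -6.0]
opening: 0.681
grasp_force: 66.7
```

Request:
move_arm(plan=[0,1.0,0,0,0,0,0,2.0,0,0,0,0,0,3.0,0,0,0,0,0,3.6,0,0,0,0,0,3.9,0,0,0,0,0,4.0,0,0,0,0,0,4.0,0,0,0,0,0,4.0,0,0,0,0])

```text
time_s: 12.08
eef_pos: [0.5032, 0.1622, 0.1232]
eef_rot: [0.0, 0.826, 0.564, -0.0]
wrist_force: [-1.4, 0.2, -6.2]
opening: 0.677
grasp_force: 66.7
```

Request:
move_arm(plan=[-0.02,0.02,-0.2,0,0,0,-0.02,0.02,-0.5,0,0,0,-0.02,0.02,-0.7,0,0,0,-0.02,0.02,-0.8,0,0,0,-0.02,0.02,-0.84,0,0,0,-0.02,0.02,-0.88,0,0,0,-0.02,0.02,-0.92,0,0,0,-0.02,0.02,-0.96,0,0,0])

```text
time_s: 13.08
eef_pos: [0.5023, 0.1644, 0.0754]
eef_rot: [0.0, 0.826, 0.564, 0.0]
wrist_force: [-1.7, -1.5, -5.9]
opening: 0.676
grasp_force: 66.7
```

Request:
move_arm(plan=[0,0,-0.04,0,0,0,0,0,-0.08,0,0,0,0,0,-0.12,0,0,0,0,0,-0.12,0,0,0])

```text
time_s: 13.58
eef_pos: [0.5025, 0.1642, 0.0693]
eef_rot: [0.0, 0.826, 0.564, 0.0]
wrist_force: [3.0, -0.4, -6.5]
opening: 0.687
grasp_force: 66.7
```

Request:
move_arm(plan=[0.01,0,-0.03,0,0,0,0.02,0,-0.06,0,0,0,0.02,0,-0.1,0,0,0,0.02,0,-0.1,0,0,0])

```text
time_s: 14.08
eef_pos: [0.5027, 0.1643, 0.0639]
eef_rot: [-0.0, 0.826, 0.564, -0.0]
wrist_force: [0.5, 0.8, -5.6]
opening: 0.684
grasp_force: 66.7
```

Request:
move_arm(plan=[0.01,0,-0.06,0,0,0,0.01,0,-0.12,0,0,0,0.01,0,-0.18,0,0,0,0.01,0,-0.24,0,0,0,0.01,0,-0.3,0,0,0])

```text
time_s: 14.7
eef_pos: [0.5035, 0.1643, 0.049]
eef_rot: [-0.0, 0.826, 0.564, -0.0]
wrist_force: [-0.1, -0.8, -5.3]
opening: 0.68
grasp_force: 66.7
```

Request:
move_arm(plan=[0,0,-0.06,0,0,0,0,0,-0.12,0,0,0,0,0,-0.18,0,0,0,0,0,-0.24,0,0,0,0,0,-0.3,0,0,0,0,0,-0.36,0,0,0,0,0,-0.38,0,0,0])

```text
time_s: 15.58
eef_pos: [0.5034, 0.1643, 0.03]
eef_rot: [-0.0, 0.826, 0.564, -0.0]
wrist_force: [0.5, -0.6, -6.8]
opening: 0.681
grasp_force: 66.7
```

Bottom at about 56.5 mm; final few millimetres at 1 mm per row.

Request:
move_arm(plan=[0,0,-0.02,0,0,0,0,0,-0.04,0,0,0,0,0,-0.06,0,0,0,0,0,-0.06,0,0,0])

```text
time_s: 16.08
eef_pos: [0.5038, 0.1643, 0.0273]
eef_rot: [0.0, 0.826, 0.564, 0.0]
wrist_force: [1.0, 0.1, -6.5]
opening: 0.679
grasp_force: 66.8
```

Request:
move_arm(plan=[0,0,-0.01,0,0,0,0,0,-0.02,0,0,0,0,0,-0.02,0,0,0])

```text
time_s: 16.45
eef_pos: [0.5039, 0.1643, 0.0269]
eef_rot: [0.0, 0.826, 0.564, 0.0]
wrist_force: [-2.4, -0.8, 2.5]
opening: 0.683
grasp_force: 67.5
```

Request:
move_arm(plan=[0,0,0,0,0,0,0,0,0,0,0,0,0,0,0,0,0,0,0,0,0.3,0,0,0,0,0,0.8,0,0,0,0,0,1.6,0,0,0,0,0,2.4,0,0,0,0,0,2.4,0,0,0], grip=85)

```text
time_s: 17.45
eef_pos: [0.5067, 0.1647, 0.1513]
eef_rot: [0.002, 0.826, 0.564, 0.004]
wrist_force: [0.5, 0.6, 0.0]
opening: 0.993
grasp_force: 0.0
```

Request:
move_arm(plan=[0.06,-1.0,0,0,0,-0.1,0.12,-2.0,0,0,0,-0.2,0.2,-3.0,0,0,0,-0.3,0.26,-4.0,0,0,0,-0.4,0.33,-5.0,0,0,0,-0.5,0.42,-6.0,0,0,0,-0.517,0.42,-6.61,0,0,0,-0.517,0.42,-6.61,-0.6,0,0,-0.517,0.42,-6.61,-1.5,0,0,-0.517,0.42,-6.61,-2.2,0,0,-0.517], grip=30)

```text
time_s: 18.7
eef_pos: [0.5235, -0.1659, 0.0344]
eef_rot: [-0.001, 0.943, 0.334, -0.001]
wrist_force: [0.6, -1.4, 0.5]
opening: 0.354
grasp_force: 0.0
```

Request:
move_arm(plan=[0,0,0,0,0,0,0,0,0,0,0,0,0,0,0,0,0,0])

```text
time_s: 19.08
eef_pos: [0.526, -0.1669, 0.0383]
eef_rot: [0.001, 0.942, 0.334, 0.001]
wrist_force: [-0.6, 0.0, -0.9]
opening: 0.352
grasp_force: 0.0
```

```bash
python3 - <<'E'
from h import *
s=ctrl.camera("scene"); t=ctrl.camera("top"); o=ctrl.get_obs(); p=o["eef_pos"]; print(p,o["opening"],o["eef_rot"])
tp=np.array(p)+[0,0,.0316]; y=np.array([.629,-.777,0])
print([np.round(pix(s,tp+k*y),1) for k in(-.015,.015)])
print("shaft axis at top", pix(s,[.5037,.1643,.1035]),"loop top", pix(s,[.5257,-.1656,.02]))
cv2.imwrite("pics/c1.png",np.hstack([crop(s,225,248,50,50,8),crop(s,313,192,50,50,8)]))
E
```

```text
[ 0.52567063 -0.16672214  0.03791106] 0.35004456264350203 [1.05600348e-03 9.42427188e-01 3.34408468e-01 9.26047633e-04]
[array([219.9, 237.7]), array([214.9, 245.7])]
shaft axis at top (np.float64(315.71869011215756), np.float64(186.34259264718577)) loop top (np.float64(219.68456175435279), np.float64(251.88729270442047))
```

View pics/c1.png

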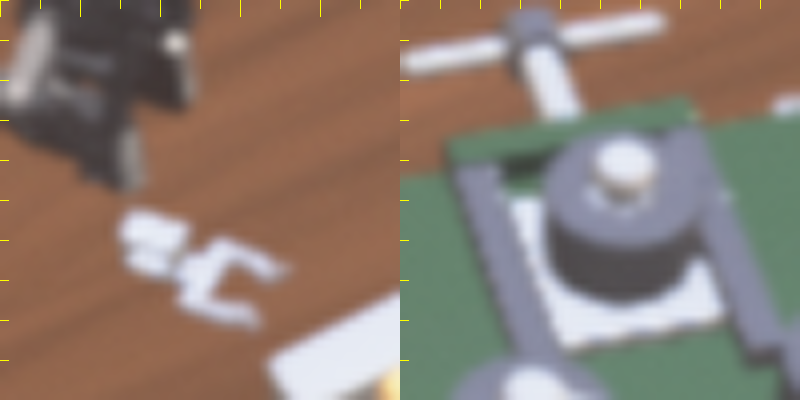

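The roll is seated on the collar, with the shaft head at (315.6,185.7) where I predicted it. The clip loop is at (218.9,250.6), just below the fingertips.

Request:
move_arm(plan=[-0.03,0,-0.3,0,0,0,-0.03,0,-0.6,0,0,0,-0.03,0,-0.9,0,0,0,-0.03,0,-1.1,0,0,0,-0.03,0,-1.2,0,0,0,-0.03,0,-1.25,0,0,0,-0.03,0,-1.29,0,0,0,-0.03,0,-1.29,0,0,0])

```text
time_s: 20.18
eef_pos: [0.5232, -0.1663, -0.028]
eef_rot: [0.0, 0.942, 0.334, 0.0]
wrist_force: [-0.5, -0.0, -0.1]
opening: 0.351
grasp_force: 0.0
```

Request:
move_arm(plan=[0,0,-0.02,0,0,0,0,0,-0.04,0,0,0,0,0,-0.04,0,0,0])

```text
time_s: 20.55
eef_pos: [0.523, -0.1662, -0.0302]
eef_rot: [-0.0, 0.942, 0.334, -0.0]
wrist_force: [-0.4, 0.4, -0.1]
opening: 0.35
grasp_force: 0.0
```

Request:
move_arm(plan=[0,0,-0.02,0,0,0,0,0,-0.04,0,0,0,0,0,-0.04,0,0,0])

```text
time_s: 20.92
eef_pos: [0.523, -0.1661, -0.0323]
eef_rot: [-0.0, 0.942, 0.334, -0.0]
wrist_force: [-0.1, -0.3, -0.4]
opening: 0.353
grasp_force: 0.0
```

Request:
move_arm(plan=[0,0,-0.02,0,0,0,0,0,-0.04,0,0,0,0,0,-0.04,0,0,0])

```text
time_s: 21.3
eef_pos: [0.523, -0.1662, -0.0343]
eef_rot: [-0.0, 0.942, 0.334, -0.0]
wrist_force: [-0.5, 0.8, 0.9]
opening: 0.352
grasp_force: 0.0
```

Request:
move_arm(plan=[0,0,-0.02,0,0,0,0,0,-0.03,0,0,0,0,0,-0.03,0,0,0])

```text
time_s: 21.68
eef_pos: [0.523, -0.1661, -0.0358]
eef_rot: [-0.0, 0.942, 0.334, -0.0]
wrist_force: [-0.3, -0.8, -0.5]
opening: 0.347
grasp_force: 0.0
```

Request:
move_arm(plan=[0,0,-0.02,0,0,0,0,0,-0.03,0,0,0,0,0,-0.03,0,0,0])

```text
time_s: 22.05
eef_pos: [0.523, -0.1662, -0.0373]
eef_rot: [-0.0, 0.942, 0.334, -0.0]
wrist_force: [1.2, 0.2, 0.3]
opening: 0.347
grasp_force: 0.0
```

Request:
move_arm(plan=[0,0,-0.02,0,0,0,0,0,-0.03,0,0,0,0,0,-0.03,0,0,0])

```text
time_s: 22.42
eef_pos: [0.5231, -0.1663, -0.0384]
eef_rot: [0.0, 0.942, 0.334, -0.0]
wrist_force: [-1.0, 0.7, 5.0]
opening: 0.354
grasp_force: 2.3
```

Request:
move_arm(plan=[0,0,0.06,0,0,0,0,0,0.12,0,0,0,0,0,0.12,0,0,0])

```text
time_s: 22.8
eef_pos: [0.5233, -0.1664, -0.0324]
eef_rot: [0.0, 0.942, 0.334, 0.0]
wrist_force: [0.3, -0.3, -0.1]
opening: 0.355
grasp_force: 0.0
```

Request:
move_arm(plan=[0,0,0,0,0,0,0,0,0,0,0,0,0,0,0,0,0,0,0,0,0,0,0,0,0,0,0,0,0,0], grip=4)

```text
time_s: 23.42
eef_pos: [0.5232, -0.1663, -0.0326]
eef_rot: [0.0, 0.942, 0.334, 0.0]
wrist_force: [-0.8, -0.6, 3.6]
opening: 0.119
grasp_force: 58.8
```

Request:
move_arm(plan=[0,0,0.1,0,0,0,0,0,0.5,0,0,0,0,0.2,1.2,0,0,0,-0.2,0.8,2.0,0,0,0,-0.4,1.6,2.6,0,0,0,-0.6,2.6,3.0,0,0,0,-0.9,3.6,3.0,0,0,0,-1.1,4.6,3.0,0,0,0,-1.3,5.4,3.0,0,0,0,-1.38,5.8,3.0,0,0,0])

```text
time_s: 24.68
eef_pos: [0.4528, 0.1258, 0.1172]
eef_rot: [-0.0, 0.942, 0.335, -0.0]
wrist_force: [0.1, -0.5, -0.6]
opening: 0.121
grasp_force: 58.6
```

Request:
move_arm(plan=[0,0,0,0,0,0,0,0,-0.3,0,0,0,0,0,-0.7,0,0,0,0,0,-1.0,0,0,0,0,0,-1.0,0,0,0,0,0,-1.0,0,0,0])

```text
time_s: 25.42
eef_pos: [0.4544, 0.1235, 0.0675]
eef_rot: [0.0, 0.943, 0.334, 0.0]
wrist_force: [-0.3, 0.1, 0.4]
opening: 0.118
grasp_force: 58.6
```

```bash
python3 - <<'E'
from h import *
s=ctrl.camera("scene"); o=ctrl.get_obs(); p=o["eef_pos"]; print(p,o["opening"],o["eef_rot"],o["wrist_force"])
d=np.array([.777,.629,0]); n=np.array([-.629,.777,0]); b=np.array([p[0],p[1],p[2]+.0326])
for nm,x,y,z in (("lip+",.040+.0025,.010,.004),("lip-",.040+.0025,-.010,.004),("pocket",.034,0,.004),("loopend",-.0095,0,.02)):
    print(nm,np.round(pix(s,b+x*d+y*n+[0,0,z]),1))
print("shaft top",np.round(pix(s,[.5038,.164,.1035]),1),"groove",np.round(pix(s,[.5038,.164,.093]),1))
cv2.imwrite("pics/c2.png",crop(s,310,185,60,50,12))
E
```

```text
[0.45472226 0.12357776 0.06780854] 0.11924236631305458 [1.79226404e-04 9.42515592e-01 3.34161795e-01 4.71122173e-04] [-0.49714671  0.06039365 -0.84285604]
lip+ [310.  182.2]
lip- [307.8 186.6]
pocket [306.2 183.6]
loopend [292.7 175.9]
shaft top [315.7 186.4] groove [315.5 188.8]
```

View pics/c2.png

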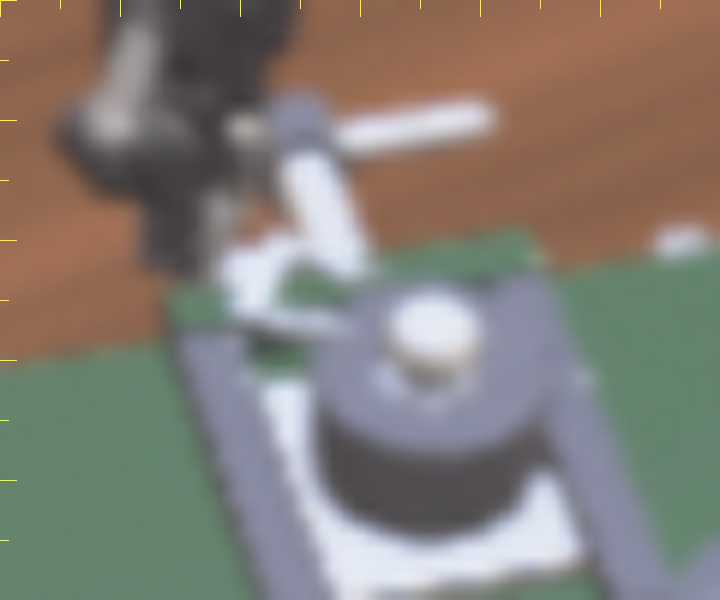

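The clip is level by the roll, with its near lip at (308.2,186.6) where I predicted it. Now I'll lower it until it just feels the roll top.

Request:
move_arm(plan=[0,0,-0.08,0,0,0,0,0,-0.14,0,0,0,0,0,-0.17,0,0,0,0,0,-0.17,0,0,0,0,0,-0.17,0,0,0])

```text
time_s: 26.1
eef_pos: [0.4541, 0.1238, 0.0589]
eef_rot: [0.0, 0.942, 0.334, 0.0]
wrist_force: [0.5, -0.0, -0.0]
opening: 0.12
grasp_force: 58.6
```

Request:
move_arm(plan=[0,0,-0.01,0,0,0,0,0,-0.02,0,0,0,0,0,-0.02,0,0,0])

```text
time_s: 26.48
eef_pos: [0.454, 0.1238, 0.0578]
eef_rot: [-0.0, 0.942, 0.334, -0.0]
wrist_force: [0.7, -0.6, -0.8]
opening: 0.12
grasp_force: 58.6
```

Request:
move_arm(plan=[0,0,-0.01,0,0,0,0,0,-0.01,0,0,0,0,0,-0.01,0,0,0])

```text
time_s: 26.85
eef_pos: [0.4541, 0.1238, 0.0573]
eef_rot: [0.0, 0.942, 0.334, 0.0]
wrist_force: [0.4, -0.2, -0.9]
opening: 0.119
grasp_force: 58.6
```

Request:
move_arm(plan=[0,0,-0.01,0,0,0,0,0,-0.01,0,0,0,0,0,-0.01,0,0,0])

```text
time_s: 27.22
eef_pos: [0.4541, 0.1238, 0.0568]
eef_rot: [-0.0, 0.942, 0.334, -0.0]
wrist_force: [-0.9, -0.2, -1.0]
opening: 0.118
grasp_force: 58.6
```

Request:
move_arm(plan=[0,0,-0.01,0,0,0,0,0,-0.01,0,0,0,0,0,-0.01,0,0,0])

```text
time_s: 27.6
eef_pos: [0.4541, 0.1238, 0.0564]
eef_rot: [0.0, 0.942, 0.334, 0.0]
wrist_force: [-0.4, -0.1, 0.2]
opening: 0.115
grasp_force: 58.7
```

Request:
move_arm(plan=[0,0,-0.008,0,0,0,0,0,-0.008,0,0,0,0,0,-0.008,0,0,0])

```text
time_s: 27.98
eef_pos: [0.4541, 0.1237, 0.056]
eef_rot: [0.0, 0.942, 0.334, 0.0]
wrist_force: [-1.2, -1.6, 3.5]
opening: 0.117
grasp_force: 58.9
```

Request:
move_arm(plan=[0,0,0.02,0,0,0,0,0,0.02,0,0,0,0.031,0.025,0.02,0,0,0,0.062,0.05,0.02,0,0,0,0.093,0.075,0.02,0,0,0,0.124,0.101,0.02,0,0,0,0.155,0.126,0.02,0,0,0,0.187,0.151,0.02,0,0,0,0.187,0.151,0.02,0,0,0])

```text
time_s: 29.1
eef_pos: [0.4635, 0.1314, 0.0569]
eef_rot: [-0.0, 0.942, 0.334, 0.0]
wrist_force: [0.2, 0.4, -0.6]
opening: 0.115
grasp_force: 58.6
```

Request:
move_arm(plan=[0.016,0.0126,0,0,0,0,0.031,0.025,0,0,0,0,0.047,0.038,0,0,0,0,0.047,0.038,0,0,0,0])

```text
time_s: 29.6
eef_pos: [0.4658, 0.1333, 0.0569]
eef_rot: [0.0, 0.942, 0.334, 0.0]
wrist_force: [-0.2, -0.7, -1.1]
opening: 0.118
grasp_force: 58.6
```

Request:
move_arm(plan=[0.016,0.0126,0,0,0,0,0.031,0.025,0,0,0,0,0.031,0.025,0,0,0,0])

```text
time_s: 29.98
eef_pos: [0.4674, 0.1345, 0.0569]
eef_rot: [-0.0, 0.942, 0.334, 0.0]
wrist_force: [0.4, 0.9, -0.5]
opening: 0.113
grasp_force: 58.6
```

Request:
move_arm(plan=[0.016,0.0126,0,0,0,0,0.031,0.025,0,0,0,0,0.031,0.025,0,0,0,0])

```text
time_s: 30.35
eef_pos: [0.4688, 0.1357, 0.0568]
eef_rot: [0.0, 0.942, 0.334, -0.0]
wrist_force: [-0.2, -0.1, 0.1]
opening: 0.118
grasp_force: 58.6
```

Request:
move_arm(plan=[0.016,0.0126,0,0,0,0,0.031,0.025,0,0,0,0,0.031,0.025,0,0,0,0])

```text
time_s: 30.72
eef_pos: [0.4692, 0.1363, 0.0565]
eef_rot: [0.0, 0.942, 0.334, -0.002]
wrist_force: [-5.2, -5.5, 1.6]
opening: 0.12
grasp_force: 58.8
```

Lips are touching (7.5 N, straight). I'll push on in 1 mm steps.

Request:
move_arm(plan=[0.016,0.0126,0.006,0,0,0,0.016,0.0126,0.006,0,0,0])

```text
time_s: 30.98
eef_pos: [0.4694, 0.1365, 0.0566]
eef_rot: [0.0, 0.942, 0.334, -0.002]
wrist_force: [-6.4, -7.1, 1.8]
opening: 0.119
grasp_force: 58.8
```

Request:
move_arm(plan=[0.016,0.0126,0,0,0,0,0.016,0.0126,0,0,0,0])

```text
time_s: 31.22
eef_pos: [0.4695, 0.1366, 0.0566]
eef_rot: [0.001, 0.942, 0.335, -0.003]
wrist_force: [-8.2, -9.4, 5.3]
opening: 0.118
grasp_force: 59.1
```

Request:
move_arm(plan=[0,0,0.01,0,0,0,0,0,0.01,0,0,0])

```text
time_s: 31.48
eef_pos: [0.4695, 0.1367, 0.0567]
eef_rot: [0.0, 0.942, 0.334, -0.003]
wrist_force: [-7.5, -8.0, 2.1]
opening: 0.117
grasp_force: 58.8
```

```bash
python3 - <<'E'
from h import *
o=ctrl.get_obs(); w=o["eef_rot"]; print(np.round(o["eef_pos"],4),np.round(o["wrist_force"],1),np.round(o["torque"],2),np.round(w,4))
print(R.from_quat([w[1],w[2],w[3],w[0]]).as_matrix()[:,2])
E
```

```text
[0.4695 0.1367 0.0567] [-7.5 -8.   2.1] [-1.44  1.21 -0.13] [ 4.000e-04  9.424e-01  3.345e-01 -3.100e-03]
[-0.00562742 -0.00288726 -0.99998   ]
```

Request:
move_arm(plan=[0.008,0.0063,0.004,0.004,-0.005,0,0.008,0.0063,0.004,0.004,-0.005,0])

```text
time_s: 31.72
eef_pos: [0.4696, 0.1369, 0.0567]
eef_rot: [-0.001, 0.942, 0.334, -0.0]
wrist_force: [-6.9, -9.0, 0.7]
opening: 0.115
grasp_force: 58.6
```

Request:
move_arm(plan=[0.008,0.0063,0,0,0,0,0.008,0.0063,0,0,0,0])

```text
time_s: 31.98
eef_pos: [0.4696, 0.137, 0.0566]
eef_rot: [-0.001, 0.942, 0.335, -0.001]
wrist_force: [-9.3, -10.3, 1.9]
opening: 0.115
grasp_force: 58.8
```

Request:
move_arm(plan=[0.014,-0.002,0.003,0,0,0,0.014,-0.002,0.003,0,0,0])

```text
time_s: 32.22
eef_pos: [0.4708, 0.1376, 0.0568]
eef_rot: [-0.001, 0.942, 0.334, -0.0]
wrist_force: [-5.3, -6.1, -2.3]
opening: 0.117
grasp_force: 58.5
```

Request:
move_arm(plan=[0.016,0.0126,-0.003,0,0,0,0.016,0.0126,-0.003,0,0,0])

```text
time_s: 32.48
eef_pos: [0.4716, 0.1383, 0.0567]
eef_rot: [-0.001, 0.942, 0.334, -0.0]
wrist_force: [-5.9, -5.5, -0.2]
opening: 0.12
grasp_force: 58.7
```

Request:
move_arm(plan=[0.016,0.0126,0,0,0,0,0.016,0.0126,0,0,0,0])

```text
time_s: 32.72
eef_pos: [0.4717, 0.1385, 0.0566]
eef_rot: [-0.001, 0.942, 0.335, -0.001]
wrist_force: [-9.4, -8.0, 2.3]
opening: 0.113
grasp_force: 59.0
```

Request:
move_arm(plan=[0.008,0.0063,0.004,0,0,0,0.008,0.0063,0.004,0,0,0])

```text
time_s: 32.98
eef_pos: [0.473, 0.1394, 0.0569]
eef_rot: [-0.001, 0.942, 0.334, 0.0]
wrist_force: [-4.7, -4.2, -0.7]
opening: 0.115
grasp_force: 58.9
```

Request:
move_arm(plan=[0.008,0.0063,0,0,0,0,0.008,0.0063,0,0,0,0])

```text
time_s: 33.22
eef_pos: [0.4753, 0.1408, 0.0576]
eef_rot: [-0.001, 0.942, 0.334, 0.002]
wrist_force: [-2.9, -1.7, -0.9]
opening: 0.116
grasp_force: 59.0
```

Request:
move_arm(plan=[0.016,0.0126,-0.008,-0.004,0.005,0,0.031,0.025,-0.008,-0.004,0.005,0,0.031,0.025,-0.008,-0.004,0.005,0])

```text
time_s: 33.6
eef_pos: [0.4784, 0.1427, 0.058]
eef_rot: [-0.0, 0.942, 0.334, 0.001]
wrist_force: [2.4, 4.3, -2.7]
opening: 0.118
grasp_force: 58.8
```

Request:
move_arm(plan=[0.016,0.0126,-0.004,0,0,0,0.016,0.0126,-0.004,0,0,0])

```text
time_s: 33.85
eef_pos: [0.4786, 0.1426, 0.0577]
eef_rot: [0.0, 0.942, 0.334, 0.0]
wrist_force: [-0.1, 1.9, -0.8]
opening: 0.122
grasp_force: 59.0
```

Request:
move_arm(plan=[0.006,0.012,-0.004,0,0,0,0.006,0.012,-0.004,0,0,0,0.006,0.012,-0.004,0,0,0])

```text
time_s: 34.22
eef_pos: [0.4787, 0.143, 0.0573]
eef_rot: [0.0, 0.942, 0.334, 0.0]
wrist_force: [0.2, 1.7, -0.9]
opening: 0.113
grasp_force: 59.0
```

Request:
move_arm(plan=[0.008,0.0063,0,0,0,0,0.008,0.0063,0,0,0,0,0.008,0.0063,0,0,0,0])

```text
time_s: 34.6
eef_pos: [0.479, 0.1434, 0.0573]
eef_rot: [0.0, 0.942, 0.334, -0.0]
wrist_force: [0.3, -0.2, 0.3]
opening: 0.117
grasp_force: 59.0
```

Request:
move_arm(plan=[0.008,0.0063,0,0,0,0,0.008,0.0063,0,0,0,0,0.008,0.0063,0,0,0,0])

```text
time_s: 34.98
eef_pos: [0.4793, 0.1438, 0.0573]
eef_rot: [0.0, 0.942, 0.334, -0.0]
wrist_force: [-0.4, -1.0, -0.2]
opening: 0.121
grasp_force: 59.0
```

Request:
move_arm(plan=[0.008,0.0063,0,0,0,0,0.008,0.0063,0,0,0,0,0.008,0.0063,0,0,0,0])

```text
time_s: 35.35
eef_pos: [0.4795, 0.1439, 0.0572]
eef_rot: [0.0, 0.942, 0.334, -0.0]
wrist_force: [-1.3, -1.9, 1.1]
opening: 0.121
grasp_force: 59.1
```

Request:
move_arm(plan=[0.008,0.0063,0,0,0,0,0.008,0.0063,0,0,0,0,0.008,0.0063,0,0,0,0])

```text
time_s: 35.72
eef_pos: [0.4796, 0.144, 0.0572]
eef_rot: [0.0, 0.942, 0.334, -0.001]
wrist_force: [-4.4, -3.3, 2.6]
opening: 0.117
grasp_force: 59.3
```

Firm stop reached, so the clip is home. I'll relax the push, release and retreat upward.

Request:
move_arm(plan=[-0.014,-0.011,-0.006,0,0,0,-0.014,-0.011,-0.006,0,0,0])

```text
time_s: 35.98
eef_pos: [0.4795, 0.1439, 0.0569]
eef_rot: [-0.0, 0.942, 0.334, 0.0]
wrist_force: [-1.3, -2.1, -0.1]
opening: 0.119
grasp_force: 59.1
```

Request:
move_arm(plan=[0,0,0,0,0,0,0,0,0,0,0,0,0,0,0,0,0,0,0,0,0,0,0,0], grip=30)

```text
time_s: 36.48
eef_pos: [0.4796, 0.1439, 0.057]
eef_rot: [-0.0, 0.942, 0.334, 0.0]
wrist_force: [-0.5, 0.4, -1.0]
opening: 0.35
grasp_force: 0.0
```

Request:
move_arm(plan=[0,0,0.1,0,0,0,0,0,0.3,0,0,0,0,0,0.6,0,0,0,0,0,1.0,0,0,0,-0.5,-0.5,1.8,0,0,0,-1.0,-1.5,2.4,0,0,0,-1.0,-2.5,2.4,0,0,0,-1.0,-2.5,2.4,0,0,0,-1.0,-2.5,2.4,0,0,0])

```text
time_s: 37.6
eef_pos: [0.4296, 0.0191, 0.1776]
eef_rot: [-0.0, 0.943, 0.334, 0.0]
wrist_force: [-0.9, 0.8, -0.5]
opening: 0.354
grasp_force: 0.0
```

```bash
python3 - <<'E'
from h import *
a=cv2.imread("pics/c1.png")[:,400:]
s=ctrl.camera("scene"); b=crop(s,313,192,50,50,8)
# outline of the clip: change against the picture with the roll seated but no clip
d=np.abs(a.astype(int)-b).sum(2)[20:,20:]>90
ys,xs=np.nonzero(d); u=288+(xs+20)/8-.5; v=167+(ys+20)/8-.5
print("diff px",len(u),u.min(),u.max(),v.min(),v.max(),u.mean(),v.mean())
D=np.array([.777,.629,0]);N=np.array([-.629,.777,0]);S=np.array([.5038,.164,0])
for nm,x,y,z in (("lip+",9,10,.093),("lip-",9,-10,.093),("looptop",-32.5,0,.109),("loopend",-43,0,.109)):
    print(nm,np.round(pix(s,S+x/1e3*D+y/1e3*N+[0,0,z]),1))
# ascii map, one cell = 1 px
m=cv2.resize(d.astype(np.float32),None,fx=1/8,fy=1/8,interpolation=cv2.INTER_AREA)
print("origin u,v=290.5,169.5"); print("\n".join("".join(".+#"[int(min(2,k*3))] for k in r) for r in m[:30]))
print(ctrl.get_obs()["wrist_force"])
E
```

```text
diff px 5941 301.0 317.0 179.75 192.375 307.2539555630365 185.80371570442688
lip+ [319.4 187.4]
lip- [317.2 191.9]
looptop [305.4 182.2]
loopend [302.1 181.2]
origin u,v=290.5,169.5
................................................
................................................
................................................
................................................
................................................
................................................
................................................
................................................
................................................
................................................
................................................
............###+................................
...........########.............................
...........#########............................
...........+########............................
............#######...#.........................
...........+##########+.........................
...........###########..........................
...........+##########..........................
.............+#+.+####..........................
..................+###..........................
..................+###++++......................
...................++..####.....................
........................++......................
................................................
................................................
................................................
................................................
................................................
................................................
[-0.33621983 -0.43313034 -0.43636371]
```

The clip's outline matches the home pose: the lip end is at (317,192) against a predicted (317.2,191.9). The robot is clear of everything.

```bash
python3 -c "
from bench import ctrl
print(ctrl.hand_in())"
```

```text
the job is handed in; nothing more can be done
None
```

The roll sits on the bare shaft's collar, the clip is pushed home to a firm stop in the groove, both are released, and the job is handed in; the hand-in gave no verdict.

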